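Press home two sample-pot lids at the microscope bench

TASK

The blue lid and the green lid on the sample pots were only put on loosely, and their orange seals still show. Press both lids straight down until they are fully home, with the pots left standing upright where they are, and leave the white-lidded pot, which is already closed, alone.

Things in the scene. Friction and masses are not known exactly. Their poses are not given: they have to be found in the camera images.
- blue_lid: Flat round blue push-fit lid, 72 mm across and 16 mm deep, on an off-white upright pot (66 mm across, 0.2 to 0.45 kg, standing loose on the bench). Its origin is the centre of its flat top face, z up. It starts loose, its top 96 to 100 mm above the bench (an orange seal band shows below it); fully home its top is 88 mm above the bench. It moves only straight down on its pot, resists with about 8 N all the way, comes to a hard stop when home, and stays where it is left.
- green_lid: Flat round green push-fit lid on its own pot, the same in size, origin, start heights and behaviour as the blue one.
- white_lid: Flat round white lid of the same size on a third like pot; already fully home, top 88 mm above the bench (no orange shows). Origin at the centre of its top face. A bystander. The three pots stand in any order in a rough row across the bench, at least 110 mm between centres. A paper cup, a flat clear dish and an amber jar up to 0.15 m tall stand farther from the robot, beyond the row.
Not all that is in view belongs to the job. What is shaped like the part that bears blue_lid but yellow is not meant.

How it is judged:
By the outcome, as a careful person would: the job done as asked, in the order asked, and still so for the second after the job is handed in, with the robot touching nothing.
It also fails if it takes over 35 s, if anything falls off the work surface, if the arm or the gripper's body presses on something with over 40 N, if the wrist force passes 120 N, or if a joint passes its speed limit or range.

ROBOT

A 6-joint arm with a two-finger parallel gripper is mounted at the origin on the work surface. World frame = base frame: x ahead of the robot, y to its left, z up, the work surface at z = 0. Lengths are in m, angles in degrees, forces in N, time in s.
With the tool pointing down it reaches from about 0.25 to 0.725 m from the base axis. Payload 9.7 kg.
Tool frame: the origin (TCP) lies at the very end of the fingers, on their centre line; the grasp point (between the pads) lies 19 mm behind it; z points along the fingers, y is the direction in which the jaws open and shut (so a half turn about z gives the same grasp; the last joint's range is limited). The gripper opens to 85 mm and grips with 20 to 120 N. Pads are 22 mm wide; open, the fingers measure 114 mm over their backs; the gripper's body (76 mm by 85 mm) begins 54 mm behind the grasp point. The pads swing forward as they close: fully open they stand 13 mm farther back than shut.
Start: joints at [-73.167, 4.979, 10.078, 95.1, 0, 90], TCP at [0.159, -0.526, 0.231] pointing down, gripper open.
Joint ranges: [-179.16, 179.16], [-48.56, 103.87], [-65.8, 70.77], [-126.05, 130.52], [-82.76, 87.17], [-180, 180]. Speed limits (degrees/s): [127.2, 127.2, 147.25, 180, 180, 180].

INTERFACE

Orientations are given as [roll, pitch, yaw] about the fixed x, y, z axes, in that order (R = Rz(yaw) Ry(pitch) Rx(roll)).
In Python, from workcell import bot, camera, ticket gives the robot as it stands.
- The arm moves only by the shell command python3 -m jog 'ROWS' [FORCE]. ROWS is a JSON object of lists of equal length, an entry for each row: "turn": the turn, a rotation vector about the world's x, y, z each as a share of 8 degrees, from -1 to 1, a list of three; "delta_pos": the shift along the world's x, y, z each as a share of 50 mm, from -1 to 1, a list of three; "hand": the opening, from -1 (shut) to 1 (fully open). A call has exactly 10 rows; each row shifts and turns the commanded pose from where the row before left it; what a row does not reach is not made up. A row lasts 1/10 s, in which the tool goes at most 50 mm and 8.59 degrees, less where a joint would pass 70% of its speed; a pose out of reach is approached as far as the arm can. A call with a number of a shift or a turn outside -1 to 1 is refused whole. A call with a gripper value outside its range is refused whole. The fingers move at their own pace and stop on an object; FORCE is the grip in N (left out, the last holds). Time passes only in rows, so rows that do not move let the fingers close, or fill a call up. It gives the time, the measured TCP pose, the force and the opening at its end, in the units of the state.
- bot.get_obs(): the state, without advancing time (a new reading comes with each control period).
- camera(name): name is "scene" or "top" or "wrist"; returns a dict with "frame" (400x640x3 uint8, red, green, blue), "range_z" (400x640 float32, m along the optical axis (not along the pixel's ray), 0 where there is no reading), "fx", "fy", "cx", "cy" (pixels), "extrinsics" (4x4, takes a point from world to camera coordinates); the wrist camera has in their place "mount" (4x4, takes a point from camera to tool coordinates, whose origin is the TCP and whose axes are the flange's). Camera axes: x right, y up, looking along -z (the intrinsics and any distortion apply to the point x, -y, -z); pixel columns grow to the right and rows downward; lengths in m; the calibration is good to about 2 mm. A picture is of the moment at which its call begins: read the wrist's pose just before it.
- ticket.job_done(): hands the job in, once; it reports no verdict.
The state is a dict: "time": time; "q": joint angles; "qd": joint speeds; "joint_efforts": joint torques, N m; "ee_pos": TCP position; "tcp_rot": TCP orientation; "wrist_force": force on the tool from outside, world axes, zero at the start; "torque": the same for the moment, N m; "opening": finger opening in m.
Only numpy, scipy, OpenCV 4.12 (cv2) and the standard library are available. Lean on these libraries where they do the work, as an engineer would, in place of code of your own. Each camera call takes 0.05 s, during which the arm holds its last target.

## Working session

There is one attempt and no reset: what is moved stays moved. The work goes in short steps, Python scripts to look and compute and a shell command to move; the robot and the scene stay as the last step left them, time stands still between calls to the robot, and variables do not carry over. Pictures are saved under pics/ and viewed, and the job is handed in when it is done.

```bash
ls; mkdir -p pics
python3 - <<'E'
from workcell import bot,camera
import cv2,numpy as np
o=bot.get_obs(); print(o)
for n in ["scene","top"]:
    c=camera(n); cv2.imwrite(f"pics/{n}0.png",c["frame"][:,:,::-1]); np.savez(f"pics/{n}0.npz",**c)
    print(c["fx"],c["fy"],c["cx"],c["cy"],c["extrinsics"], [k for k in c])
E
```

```text
pics
{'time': 0.0, 'q': array([-7.31653356e+01,  5.01129062e+00,  1.00324647e+01,  9.50991585e+01,
        2.11844991e-03,  9.00004547e+01]), 'qd': array([ 0.010858  ,  0.05052163, -0.11019388,  0.05686157, -0.03308798,
        0.02340959]), 'joint_efforts': array([ 1.12151567e-03, -5.20392573e+01,  4.64800072e+01,  1.63774652e-02,
       -1.08613360e-04,  2.06911454e-05]), 'ee_pos': array([ 0.15922709, -0.52619834,  0.23056342]), 'tcp_rot': array([-1.79922016e+02, -2.11782904e-03,  1.68342068e+01]), 'wrist_force': array([ 0.40701845, -0.48092738, -0.23986028]), 'torque': array([ 0.09680786, -0.03580641,  0.01310886]), 'opening': 0.08549102619295337}
386.82524958751276 386.82524958751276 313.69223375529265 200.97358175984704 [[ 0.46125027  0.88726676  0.00242555 -0.29131051]
 [-0.48436452  0.24950711  0.83853278  0.20749678]
 [ 0.74339707 -0.38794832  0.54484576 -1.30198634]
 [ 0.          0.          0.          1.        ]] ['frame', 'range_z', 'fx', 'fy', 'cx', 'cy', 'extrinsics']
427.6001241959916 427.6001241959916 315.6805279647673 200.38965368983787 [[-0.03063513 -0.99900412 -0.03243863  0.04481454]
 [ 0.98656761 -0.03543172  0.15946458 -0.59241367]
 [-0.16045512 -0.02711768  0.98667056 -0.92394547]
 [ 0.          0.          0.          1.        ]] ['frame', 'range_z', 'fx', 'fy', 'cx', 'cy', 'extrinsics']
```

View pics/scene0.png

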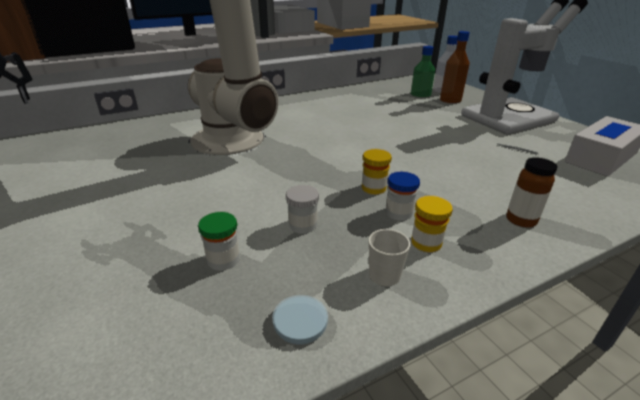

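View pics/top0.png

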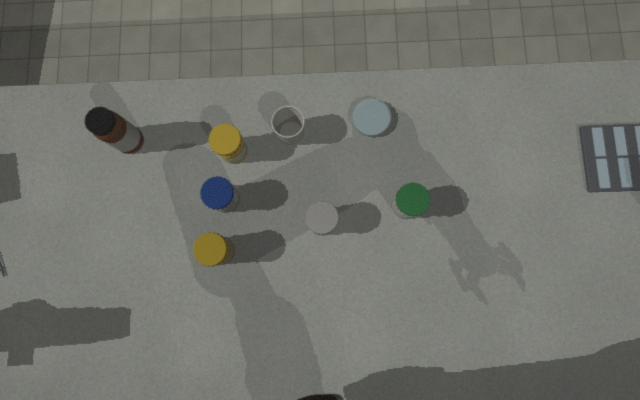

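Scene view: blue lid at (403,183), green lid at (218,226) with a red/orange band, and white lid at (302,196). The look-alikes are the yellow pots at (376,160) and (433,208). The top view has blue at (217,193), green at (413,200), white at (322,218) and yellow at (210,250) and (226,141). I choose blue (217,193) and green (413,200) on their off-white pots. Next I measure them and check with a close crop.

```bash
cat > h.py <<'E'
import numpy as np,cv2
def pts(c):
    v,u=np.mgrid[0:400,0:640]; d=c["range_z"]
    P=np.stack([(u-c["cx"])/c["fx"]*d,-(v-c["cy"])/c["fy"]*d,-d],-1)
    E=np.array(c["extrinsics"]); return (P-E[:3,3])@E[:3,:3]
def lid(c,px,r=35,h=None):
    W=pts(c); hsv=cv2.cvtColor(c["frame"],cv2.COLOR_RGB2HSV).astype(int)
    u,v=px; p=np.median(W[v-3:v+4,u-3:u+4].reshape(-1,3),0)
    hh=hsv[v,u]
    m=(np.hypot(W[...,0]-p[0],W[...,1]-p[1])<.08)&(abs(W[...,2]-p[2])<.006)&(c["range_z"]>0)
    q=W[m]; (x,y),rad=cv2.minEnclosingCircle((q[:,:2]*1000).astype(np.float32))
    return np.round([x/1000,y/1000,np.median(q[:,2]),rad/1000, m.sum()],4), np.round(q[:,:2].mean(0),4)
E
python3 - <<'E'
from h import *
for n,L in [("top",dict(blue=(217,193),green=(413,200),white=(322,218),y1=(210,250),y2=(226,141),cup=(288,122))),("scene",dict(blue=(403,181),green=(218,223),white=(302,193),y1=(376,156),y2=(433,204)))]:
    c=dict(np.load(f"pics/{n}0.npz"))
    print(n,"bench z",np.median(pts(c)[300:320,350:400,2]) if n=="top" else np.median(pts(c)[240:260,100:150,2]))
    for k,p in L.items(): print(k,*lid(c,p))
f=np.load("pics/scene0.npz")["frame"]
a=cv2.resize(f[160:230,365:445],None,fx=5,fy=5,interpolation=2); b=cv2.resize(f[205:275,185:265],None,fx=5,fy=5,interpolation=2)
cv2.imwrite("pics/crop.png",np.hstack([a,b])[:,:,::-1])
E
```

```text
top bench z -6.266343143906757e-05
blue [6.122e-01 2.413e-01 9.560e-02 3.700e-02 8.440e+02] [0.6114 0.2409]
green [ 5.815e-01 -1.854e-01  9.620e-02  3.750e-02  8.900e+02] [ 0.5816 -0.1842]
white [5.507e-01 1.310e-02 8.750e-02 3.690e-02 8.550e+02] [0.5498 0.0125]
y1 [4.896e-01 2.534e-01 9.970e-02 3.730e-02 9.020e+02] [0.4888 0.2531]
y2 [7.314e-01 2.230e-01 9.940e-02 3.710e-02 8.000e+02] [0.7306 0.2225]
cup [7.974e-01 8.840e-02 1.000e-03 8.000e-02 1.473e+03] [0.7951 0.0873]
scene bench z 0.0024508244678113273
blue [6.410e-01 2.334e-01 9.830e-02 6.370e-02 4.650e+02] [0.6201 0.2372]
green [ 5.841e-01 -1.861e-01  9.880e-02  3.780e-02  7.350e+02] [ 0.5883 -0.1863]
white [5.516e-01 1.080e-02 9.030e-02 3.710e-02 5.080e+02] [0.556  0.0096]
y1 [5.161e-01 2.553e-01 1.025e-01 6.380e-02 3.370e+02] [0.4946 0.25  ]
y2 [7.325e-01 2.210e-01 1.023e-01 3.800e-02 6.200e+02] [0.7364 0.2191]
```

View pics/crop.png

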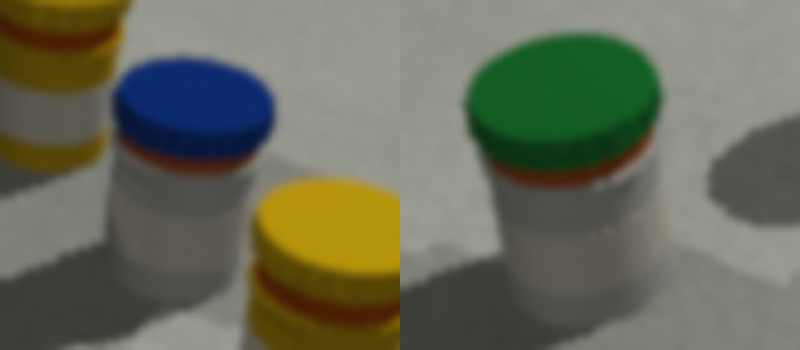

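The crop shows the blue lid (left) and the green lid (right) on off-white pots, each with an orange band. The yellow pots are decoys. Targets: blue about (0.612, 0.241), green about (0.583, -0.185). I close the jaws and travel high to blue.

```bash
python3 -m jog '{"turn":[[0,0,0.55],[0,0,0.55],[0,0,0.55],[0,0,0.55],[0,0,0.55],[0,0,0.55],[0,0,0.55],[0,0,0.55],[0,0,0.55],[0,0,0.55]],"delta_pos":[[0.45,0.77,0],[0.45,0.77,0],[0.45,0.77,0],[0.45,0.77,0],[0.45,0.77,0],[0.45,0.77,0],[0.45,0.77,0],[0.45,0.77,0],[0.45,0.77,0],[0.45,0.77,0]],"hand":[-1,-1,-1,-1,-1,-1,-1,-1,-1,-1]}' 40; python3 -c "
from workcell import bot;o=bot.get_obs();print(o['q'],o['wrist_force'])"
```

```text
time: 1.1
ee_pos: [0.3847, -0.1397, 0.2312]
tcp_rot: [180.0, 0.0, 61.0]
wrist_force: [0.5, -1.6, 0.3]
opening: -0.0002
[-1.99523917e+01 -1.41180114e+01 -7.78553118e+00  9.63196540e+01
 -2.18850016e-03  9.90392247e+01] [ 0.45032978 -1.61324386  0.30596149]
```

```bash
python3 -m jog '{"turn":[[0,0,0.5],[0,0,0.5],[0,0,0.5],[0,0,0.5],[0,0,0.5],[0,0,0.5],[0,0,0.5],[0,0,0.5],[0,0,0],[0,0,0]],"delta_pos":[[0.51,0.85,0],[0.51,0.85,0],[0.51,0.85,0],[0.51,0.85,0],[0.51,0.85,0],[0.51,0.85,0],[0.51,0.85,-0.2],[0.51,0.84,-0.4],[0.46,0.8,-0.4],[0,0,-0.4]],"hand":[-1,-1,-1,-1,-1,-1,-1,-1,-1,-1]}' 40
python3 - <<'E'
from workcell import bot,camera
from h import *
print(bot.get_obs()['q'])
c=camera("wrist");cv2.imwrite("pics/w1.png",c["frame"][:,:,::-1])
c=camera("scene");cv2.imwrite("pics/s1.png",cv2.resize(c["frame"][100:260,320:520],None,fx=3,fy=3)[:,:,::-1])
E
```

```text
time: 2.1
ee_pos: [0.6105, 0.2393, 0.1582]
tcp_rot: [-179.8, 0.0, 93.0]
wrist_force: [-0.3, -0.7, -0.1]
opening: -0.0001
[2.13848252e+01 1.91731625e+01 1.85825038e+01 8.95971113e+01
 4.33808080e-02 1.08335785e+02]
```

View pics/w1.png

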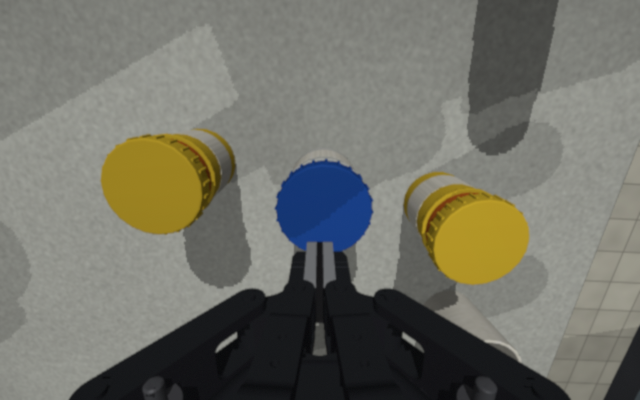

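View pics/s1.png

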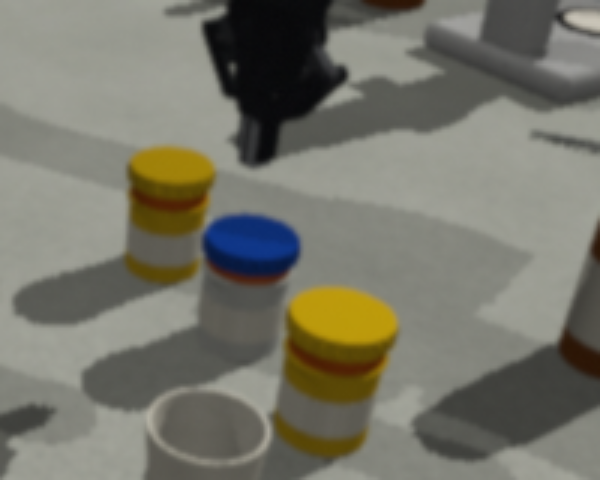

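The wrist view shows the blue lid at (324,207), with the fingertips at (320,243) and nearer the camera. The scene crop shows the blue lid at (252,245), with the fingertips above and behind it in the view. Descending now, slowly towards the end.

```bash
python3 -m jog '{"turn":[[0,0,0],[0,0,0],[0,0,0],[0,0,0],[0,0,0],[0,0,0],[0,0,0],[0,0,0],[0,0,0],[0,0,0]],"delta_pos":[[0.02,0.03,-0.3],[0,0,-0.3],[0,0,-0.3],[0,0,-0.16],[0,0,-0.04],[0,0,-0.04],[0,0,-0.04],[0,0,-0.04],[0,0,0],[0,0,0]],"hand":[-1,-1,-1,-1,-1,-1,-1,-1,-1,-1]}' 40
```

```text
time: 3.2
ee_pos: [0.6105, 0.2365, 0.1019]
tcp_rot: [180.0, -0.0, 92.8]
wrist_force: [0.1, -1.3, -0.1]
opening: -0.0002
```

```bash
python3 -m jog '{"turn":[[0,0,0],[0,0,0],[0,0,0],[0,0,0],[0,0,0],[0,0,0],[0,0,0],[0,0,0],[0,0,0],[0,0,0]],"delta_pos":[[0.03,0.08,0],[0,0,0],[0,0,-0.03],[0,0,-0.03],[0,0,-0.03],[0,0,-0.03],[0,0,-0.03],[0,0,-0.03],[0,0,-0.03],[0,0,0]],"hand":[-1,-1,-1,-1,-1,-1,-1,-1,-1,-1]}' 40
```

```text
time: 4.2
ee_pos: [0.6119, 0.2404, 0.0921]
tcp_rot: [180.0, -0.0, 92.8]
wrist_force: [-2.8, -0.3, 6.9]
opening: 0.0001
```

Contact, with about 7 N of seating resistance. I keep going in small steps to the hard stop.

```bash
python3 -m jog '{"turn":[[0,0,0],[0,0,0],[0,0,0],[0,0,0],[0,0,0],[0,0,0],[0,0,0],[0,0,0],[0,0,0],[0,0,0]],"delta_pos":[[0,0,-0.02],[0,0,-0.02],[0,0,-0.02],[0,0,-0.02],[0,0,0],[0,0,0],[0,0,0],[0,0,0],[0,0,0],[0,0,0]],"hand":[-1,-1,-1,-1,-1,-1,-1,-1,-1,-1]}' 40
```

```text
time: 5.2
ee_pos: [0.6119, 0.2404, 0.0882]
tcp_rot: [180.0, -0.0, 92.8]
wrist_force: [-2.7, -0.8, 7.4]
opening: 0.0001
```

```bash
python3 -m jog '{"turn":[[0,0,0],[0,0,0],[0,0,0],[0,0,0],[0,0,0],[0,0,0],[0,0,0],[0,0,0],[0,0,0],[0,0,0]],"delta_pos":[[0,0,-0.01],[0,0,-0.01],[0,0,0],[0,0,0],[0,0,0],[0,0,0],[0,0,0],[0,0,0],[0,0,0],[0,0,0]],"hand":[-1,-1,-1,-1,-1,-1,-1,-1,-1,-1]}' 40
```

```text
time: 6.2
ee_pos: [0.612, 0.2405, 0.0881]
tcp_rot: [179.9, -0.0, 92.8]
wrist_force: [-4.1, -1.3, 10.9]
opening: -0.0
```

```bash
python3 -m jog '{"turn":[[0,0,0],[0,0,0],[0,0,0],[0,0,0],[0,0,0],[0,0,0],[0,0,0],[0,0,0],[0,0,0],[0,0,0]],"delta_pos":[[0,0,-0.02],[0,0,-0.02],[0,0,-0.02],[0,0,0],[0,0,0],[0,0,0],[0,0,0],[0,0,0],[0,0,0],[0,0,0]],"hand":[-1,-1,-1,-1,-1,-1,-1,-1,-1,-1]}' 40
```

```text
time: 7.2
ee_pos: [0.6125, 0.2406, 0.088]
tcp_rot: [179.7, -0.1, 92.8]
wrist_force: [-8.9, -2.9, 26.6]
opening: -0.0
```

Hard stop at z = 0.088 under 27 N. I lift straight up and head for green.

```bash
python3 -m jog '{"turn":[[0,0,0],[0,0,0],[0,0,0],[0,0,0],[0,0,-0.4],[0,0,-0.5],[0,0,-0.5],[0,0,-0.5],[0,0,-0.5],[0,0,-0.5]],"delta_pos":[[0,0,0.1],[0,0,0.5],[0,0,0.6],[0,0,0.4],[-0.04,-0.5,0],[-0.06,-0.7,0],[-0.06,-0.7,0],[-0.06,-0.7,0],[-0.06,-0.7,0],[-0.06,-0.7,0]],"hand":[-1,-1,-1,-1,-1,-1,-1,-1,-1,-1]}' 40
```

```text
time: 8.2
ee_pos: [0.5946, 0.0391, 0.163]
tcp_rot: [-180.0, 0.0, 69.5]
wrist_force: [0.9, -0.4, 0.1]
opening: -0.0001
```

```bash
python3 -m jog '{"turn":[[0,0,-0.5],[0,0,-0.5],[0,0,-0.5],[0,0,-0.5],[0,0,-0.5],[0,0,0],[0,0,0],[0,0,0],[0,0,0],[0,0,0]],"delta_pos":[[-0.04,-0.7,0],[-0.04,-0.7,0],[-0.04,-0.7,0],[-0.04,-0.7,0],[-0.04,-0.7,0],[-0.04,-0.6,0],[0,-0.25,0],[0,0,0],[0,0,-0.2],[0,0,-0.2]],"hand":[-1,-1,-1,-1,-1,-1,-1,-1,-1,-1]}' 40
python3 - <<'E'
from workcell import bot,camera
from h import *
c=camera("wrist");cv2.imwrite("pics/w2.png",c["frame"][:,:,::-1])
c=camera("scene");cv2.imwrite("pics/s2.png",cv2.resize(c["frame"][120:280,360:460],None,fx=4,fy=4,interpolation=2)[:380,:,::-1])
c=camera("top");print(lid(c,(217,195)))
print(bot.get_obs()['ee_pos'])
E
```

```text
time: 9.2
ee_pos: [0.5831, -0.1758, 0.1424]
tcp_rot: [-180.0, -0.0, 49.7]
wrist_force: [0.7, 0.2, -0.6]
opening: 0.0002
(array([6.123e-01, 2.417e-01, 8.760e-02, 3.710e-02, 8.280e+02]), array([0.6118, 0.2408]))
[ 0.58245516 -0.17582239  0.14179728]
```

View pics/w2.png

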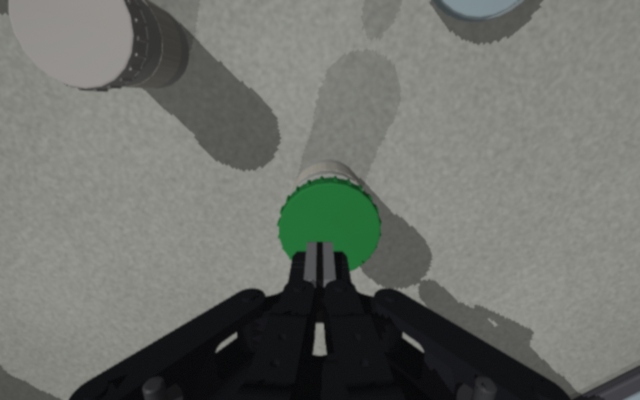

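View pics/s2.png

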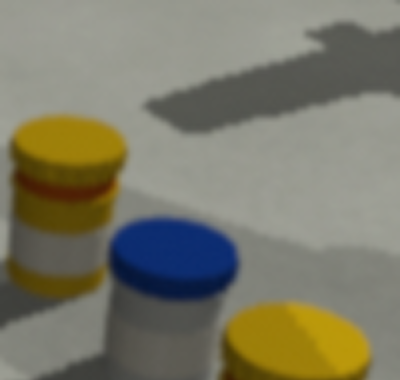

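Blue is home: its top measures 0.0876, the pot hasn't moved, and no orange shows below the lid at (174,295). In the wrist view the green lid is at (330,225). Green still needs about -9 mm in y, then the descent.

```bash
python3 -m jog '{"turn":[[0,0,0],[0,0,0],[0,0,0],[0,0,0],[0,0,0],[0,0,0],[0,0,0],[0,0,0],[0,0,0],[0,0,0]],"delta_pos":[[0,-0.09,-0.2],[0,-0.09,-0.2],[0,0,-0.2],[0,0,-0.1],[0,0,-0.03],[0,0,0],[0,0,0],[0,0,0],[0,0,0],[0,0,0]],"hand":[-1,-1,-1,-1,-1,-1,-1,-1,-1,-1]}' 40
```

```text
time: 10.35
ee_pos: [0.583, -0.186, 0.1069]
tcp_rot: [180.0, -0.0, 49.6]
wrist_force: [-0.1, 0.1, -0.4]
opening: 0.0
```

```bash
python3 -m jog '{"turn":[[0,0,0],[0,0,0],[0,0,0],[0,0,0],[0,0,0],[0,0,0],[0,0,0],[0,0,0],[0,0,0],[0,0,0]],"delta_pos":[[0,0,-0.05],[0,0,-0.05],[0,0,-0.04],[0,0,-0.04],[0,0,-0.04],[0,0,-0.04],[0,0,-0.04],[0,0,-0.04],[0,0,-0.02],[0,0,0]],"hand":[-1,-1,-1,-1,-1,-1,-1,-1,-1,-1]}' 40
python3 -m jog '{"turn":[[0,0,0],[0,0,0],[0,0,0],[0,0,0],[0,0,0],[0,0,0],[0,0,0],[0,0,0],[0,0,0],[0,0,0]],"delta_pos":[[0,0,-0.02],[0,0,-0.02],[0,0,-0.02],[0,0,-0.02],[0,0,0],[0,0,0],[0,0,0],[0,0,0],[0,0,0],[0,0,0]],"hand":[-1,-1,-1,-1,-1,-1,-1,-1,-1,-1]}' 40
```

```text
time: 11.35
ee_pos: [0.5829, -0.1861, 0.0895]
tcp_rot: [180.0, -0.0, 49.6]
wrist_force: [-1.7, 0.3, 5.9]
opening: 0.0001
time: 12.35
ee_pos: [0.5833, -0.1862, 0.088]
tcp_rot: [179.8, -0.1, 49.6]
wrist_force: [-8.1, 2.6, 21.1]
opening: -0.0
```

Green is at the hard stop at z = 0.088 under 21 N. A bit more push, then lift straight up.

```bash
python3 -m jog '{"turn":[[0,0,0],[0,0,0],[0,0,0],[0,0,0],[0,0,0],[0,0,0],[0,0,0],[0,0,0],[0,0,0],[0,0,0]],"delta_pos":[[0,0,-0.02],[0,0,0],[0,0,0],[0,0,0.1],[0,0,0.5],[0,0,0.7],[0,0,0.7],[-0.5,0,0],[-0.7,0,0],[-0.7,0,0]],"hand":[-1,-1,-1,-1,-1,-1,-1,-1,-1,-1]}' 40
python3 -m jog '{"turn":[[0,0,0],[0,0,0],[0,0,0],[0,0,0],[0,0,0],[0,0,0],[0,0,0],[0,0,0],[0,0,0],[0,0,0]],"delta_pos":[[-0.5,0,0],[-0.3,0,0],[0,0,0],[0,0,0],[0,0,0],[0,0,0],[0,0,0],[0,0,0],[0,0,0],[0,0,0]],"hand":[-1,-1,-1,-1,-1,-1,-1,-1,-1,-1]}' 40
python3 - <<'E'
from workcell import bot,camera
from h import *
c=camera("scene");cv2.imwrite("pics/s3.png",cv2.resize(c["frame"][130:280,180:460],None,fx=2.8,fy=2.8,interpolation=2)[:,:,::-1])
c=camera("top");cv2.imwrite("pics/t3.png",c["frame"][:,:,::-1])
for p in [(217,195),(413,201),(322,218)]: print(lid(c,p))
o=bot.get_obs();print(o['ee_pos'],o['wrist_force'])
E
```

```text
time: 13.35
ee_pos: [0.487, -0.186, 0.1833]
tcp_rot: [-180.0, 0.0, 49.7]
wrist_force: [0.0, -0.2, 0.6]
opening: -0.0
time: 14.35
ee_pos: [0.4479, -0.186, 0.1836]
tcp_rot: [-180.0, 0.0, 49.6]
wrist_force: [-0.7, -0.4, 0.6]
opening: 0.0
(array([6.126e-01, 2.420e-01, 8.760e-02, 3.710e-02, 8.280e+02]), array([0.6118, 0.241 ]))
(array([ 5.824e-01, -1.844e-01,  8.750e-02,  3.720e-02,  8.670e+02]), array([ 0.5819, -0.1841]))
(array([5.506e-01, 1.300e-02, 8.760e-02, 3.700e-02, 8.530e+02]), array([0.5498, 0.0125]))
[ 0.4479153  -0.18604401  0.18364107] [-0.0383167   1.15509389 -0.00224307]
```

View pics/s3.png

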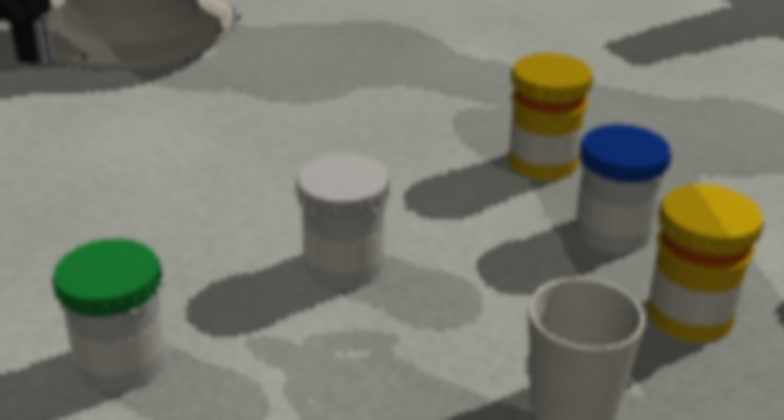

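View pics/t3.png

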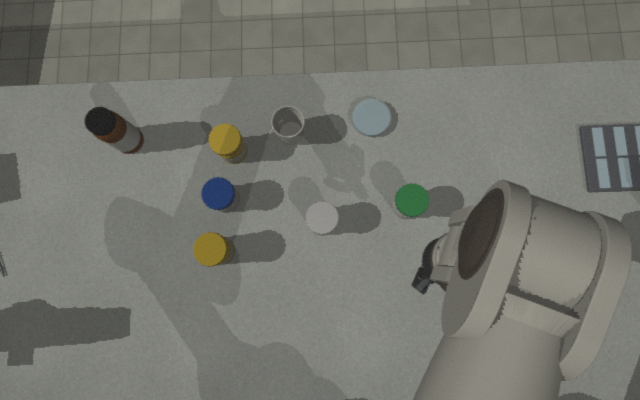

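In the scene crop, green (108,275) and blue (625,152) show no orange, and all the pots are upright. The top view has blue (218,194), green (412,200) and white (322,218) unmoved, with the arm clear.

```bash
python3 -c "
from workcell import ticket;print(ticket.job_done())"
```

```text
the job is handed in; nothing more can be done
None
```

Both lids are pressed fully home, and I handed the job in at about 14.5 s of robot time. I pressed blue first, then green, straight down with the jaws shut. Each came to a hard stop at 88 mm, with last readings of about 27 N on blue and 21 N on green.

**Last checks:**
- **Seals and heights:** no orange shows under either lid. The top camera put the blue, green and white tops at 87.5–87.6 mm.
- **Positions:** the pots stand upright within about 1 mm of where they started. The white pot and the yellow look-alikes were not touched.
- **Robot:** the arm is clear of everything, with about 1 N or less on the wrist.
- **Disagreement:** in the starting pictures the scene camera read heights about 2–3 mm higher than the top camera. That is close to the stated 2 mm calibration, so I relied on the contact forces and the tool height instead.

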